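# Turn a clamped handset over on the repair stand

### The job

The handset in the repair stand shows its screen; the technician now needs its back. Slide the clamp jaw open, take the handset out, turn it over and set it back down on the rest with the camera side facing outward and the charging-port end still uppermost. Then slide the jaw in again until it is snug against the handset, let go, and leave the other things on the bench where they are.

Things in the scene. Friction and masses are not known exactly. Their poses are not given: they have to be found in the camera images.
- phone: the handset in the stand: rigid slab 130 long (x) x 66 wide (y) x 9 thick (z) mm, about 0.18 kg; origin at its centre. z points out of the black screen; the grey back (-z) carries a low camera bump. x points to the end nearer the bump; the other end (-x) has the charging port. It starts on the rest, screen outward, port end up, its axes nearly along those of rest.
- camera_bump (a point): centre of the camera bump's outer surface; the bump is 24 x 24 mm and 2 mm high; in the handset's frame at x +33, y +13, z -6.5 mm. At the start it hangs between the two crossbars behind the handset: with the jaw open, move the handset 10 mm outward (rest +z) before drawing it up.
- port_end (a point): middle of the charging-port end of the handset (x -65 mm in its frame), uppermost. The upper 50 mm of the handset stand free in front and behind: pinch it here across its 9 mm thickness, fingers pointing down along the slope, one finger behind.
- rest: inclined rest of the stand, fixed, 50 degrees from horizontal. x points down the slope (away from the robot), y level, to the jaw's opening side, z outward and up, square to it. Origin: middle of the corner of support plane and ledge, 48 mm above the table. The handset's underside lies at z = 0, its lower end on the ledge at x = 0: well set, its centre is at x -65, y 0, z +4.5 mm.
- upper_bar (a point): middle of the front of the upper crossbar of the rest (x -69, y -4, z 0 mm in rest). It spans x -80 to -58 mm, a lower one x -14 to 0; both 8 mm deep. Nothing is behind the handset above x -80.
- ledge (a point): middle of the ledge's upper surface (x 0, y -4, z +4 mm in rest); the ledge is 8 mm thick and reaches z +16 mm
- side_stop (a point): middle of the inner face of the fixed side stop on the rest's -y side (y -33.5 mm in rest; it spans x -80 to +4 mm, up to z +16 mm)
- stand: the whole repair stand: dark steel base plate 170 x 200 x 10 mm, fixed to the bench on a 3 mm mat; origin under it on the mat, z up, x away from the robot (turned up to 0.3 rad), y the jaw's opening direction. The origin of rest is at (45, 0, 45) mm. The base reaches x -85 to +85 mm and y -90 to +110 mm.
- jaw (a joint): opening of the sliding clamp jaw in m along the stand's +y (-0.004 to 0.045; starts almost closed): at 0 its face is within 1 mm of a handset lying against the side stop. Stays where left, about 2 N friction, no spring. Its side plate runs along the handset's +y edge; pushed in, it pushes the handset against the side stop.
- jaw_tab (a point): the jaw's tab over the corner of the handset's upper end (8 mm over it, 3.5 mm clear); a lip also reaches 6.5 mm over its outward face (4.5 mm clear). The handset comes out only when the jaw is open by more than about 15 mm; wide open is best.
- jaw_grip (a point): in the black upright grip fin of the jaw, 10 mm below its top: the fin is 14 mm thick along the stand's y, 34 mm along its x, top about 111 mm above the table, free for 70 mm down; it stands 82 mm to the +y side of the rest's middle line and moves with the jaw. Pinch it from above across its thickness.
- driver: screwdriver, 160 mm, lying beyond the stand; origin under its middle (leave alone)
- pry: flat pry tool, 150 mm, lying to the -y side of the stand (leave alone)
- chassis: bare handset chassis without cover, 140 x 68 x 8 mm, lying flat beyond the stand; a bystander, not the handset to be turned (leave alone)
- flux: jar, 44 mm across, 45 mm high, to the -y side of the stand (leave alone)
- spray: spray can, 64 mm across, 190 mm high, standing to the -y side (leave alone)
- battery: flat black battery, 90 x 45 x 5 mm, to the +y side (leave alone)
- spool: steel spool, 60 mm across, 32 mm high, to the -y side (leave alone)
Things that resemble listed ones, but are neither listed nor needed, are in the scene too. Leave any pink look-alike of the phone alone.

How it is judged:
On the way, in this order (a step that is already met when the one before it is completed fails the run):
1. the clamp jaw is slid open by more than 15 mm (value of joint jaw above 0.015 m), for 0.1 s.
2. the handset is back on the rest, camera side outward, port end up, and let go, with the jaw still open (x of phone in the frame of rest between -0.071 and -0.06 m and y of phone in the frame of rest between -0.01 and 0.04 m and z of phone in the frame of rest between 0.001 and 0.0085 m and z of camera_bump in the frame of rest above 0.0085 m and x of camera_bump in the frame of rest above -0.045 m and angle between the z axis of phone and the z axis of rest, either way round below 0.07 rad and angle between the x axis of phone and the x axis of rest, either way round below 0.12 rad and contact force between the fingers and phone below 0.1 N and linear speed of phone below 0.03 m/s and value of joint jaw above 0.008 m), for 0.2 s.
At the end, for the whole second after the job is handed in: Handset on the rest, camera side outward, port end up, at rest: lower end within 5 mm of the ledge, centred within 5 mm across, flat within 0.07 rad and 4 mm of the rest, crooked by less than 0.06 rad; jaw in to less than 4 mm; everything released (x of phone in the frame of rest between -0.071 and -0.06 m and z of phone in the frame of rest between 0.001 and 0.0085 m and z of camera_bump in the frame of rest above 0.0085 m and x of camera_bump in the frame of rest above -0.045 m and angle between the z axis of phone and the z axis of rest, either way round below 0.07 rad and linear speed of phone below 0.03 m/s and y of phone in the frame of rest between -0.005 and 0.005 m and angle between the x axis of phone and the x axis of rest, either way round below 0.06 rad and angular speed of phone below 0.2 rad/s and value of joint jaw below 0.004 m and contact force between the fingers and anything else below 0.1 N); the robot touches nothing.
It fails at once if another thing on the bench is moved by more than 30 mm (distance of any of driver, pry, chassis, flux, spray, battery, spool from where it was at the start of the episode above 0.03 m).
It also fails if it takes over 58 s, if anything falls off the work surface, if the arm or the gripper's body presses on something with over 40 N, if the wrist force passes 120 N, or if a joint passes its speed limit or range.

### The arm

A 6-joint arm with a two-finger parallel gripper is mounted at the origin on the work surface. World frame = base frame: x ahead of the robot, y to its left, z up, the work surface at z = 0. Lengths are in m, angles in rad, forces in N, time in s.
With the tool pointing down it reaches from about 0.25 to 0.725 m from the base axis. Payload 4 kg.
Tool frame: the origin (TCP) lies between the finger pads; the fingertips stand 17 mm ahead of it and the grasp point (between the pads) lies 2 mm behind it (arm.nose_length is the distance from the TCP to the fingertips, in m); z points along the fingers, y is the direction in which the jaws open and shut (so a half turn about z gives the same grasp; the last joint's range is limited). The gripper opens to 85 mm and grips with 20 to 120 N. Pads are 22 mm wide; open, the fingers measure 114 mm over their backs; the gripper's body (76 mm by 85 mm) begins 54 mm behind the grasp point. The pads swing forward as they close: fully open they stand 13 mm farther back than shut.
Start: joints at [1.326, 0.241, 0.005, 1.335, 0, 1.571], TCP at [0.121, 0.485, 0.248] pointing down, gripper open.
Joint ranges: [-2.72, 2.72], [-1.05, 1.87], [-1.09, 1.28], [-1.99, 2.15], [-1.42, 1.44], [-3.14, 3.14]. Speed limits (rad/s): [2.79, 2.79, 3.14, 3.14, 3.14, 3.14].

### API

Orientations are given as a 3x3 rotation matrix whose columns are the frame's x, y, z axes.
In Python, from plant import read_state, cams, order, arm gives the robot as it stands.
- The arm moves only by the tool send_rows, never from a script. Its arguments are lists of equal length, an entry for each row: "xyz": the shift along the tool's x, y, z in units of 7.5 cm (1.0 is 7.5 cm), a list of three; "twist": the turn about the tool's z in units of 45 degrees (1.0 is 45 degrees). A call has 1 to 20 rows; each row shifts and turns the commanded pose from where the row before left it, along the tool's axes as they then stand; what a row does not reach is not made up. A row lasts 1/10 s, in which the tool goes at most 50 mm and 8.59 degrees, less where a joint would pass 70% of its speed; a pose out of reach is approached as far as the arm can. A call with a number of a shift or a turn outside -1 to 1 is refused whole. A call with a gripper value outside its range is refused whole. "claw" is the opening, from 0 (shut) to 1 (fully open), set as the call begins (left out, the last holds). The fingers move at their own pace and stop on an object; the grip force is fixed at half the most. Time passes only in rows, so rows that do not move let the fingers close. It gives the time, the measured TCP pose, the force and the opening at its end, in the units of the state.
- read_state(): the state, without advancing time (a new reading comes with each control period).
- cams.snapshot(name): name is "scene" or "top" or "wrist"; returns (picture, depth): 384x512x3 uint8, red, green, blue; 384x512 float32, m along the optical axis (not along the pixel's ray), 0 where there is no reading.
- cams.camera_model(name): a dict with "K" (3x3 intrinsics, pixels), "dist_coeffs" ([k1, k2, p1, p2, k3] as OpenCV has them; the pictures are not rectified), "R" (3x3) and "t" (3): a world point X has camera coordinates R X + t; the wrist camera has in their place "tool_from_camera" (4x4, takes a point from camera to tool coordinates, whose origin is the TCP and whose axes are the flange's). Camera axes: x right, y down, z forward; pixel columns grow to the right and rows downward; lengths in m; the calibration is good to about 2 mm. A picture is of the moment at which its call begins: read the wrist's pose just before it. camera_model takes no time and is no camera call.
- order.sign_off(): hands the job in, once; it reports no verdict.
The state is a dict: "time_s": time; "joint_pos": joint angles; "joint_vel": joint speeds; "joint_torque": joint torques, N m; "tcp_pos": TCP position; "eef_rot": TCP orientation; "wrist_force": force on the tool from outside, world axes, zero at the start; "ft_torque": the same for the moment, N m; "finger_gap": opening from 0.0 (shut) to 1.0 (fully open).
Only numpy, scipy, OpenCV 4.12 (cv2) and the standard library are available. Lean on these libraries where they do the work, as an engineer would, in place of code of your own. Each camera call takes 0.05 s, during which the arm holds its last target.

## Working session

There is one attempt and no reset: what is moved stays moved. The work goes in short steps, Python scripts to look and compute and a tool call to move; the robot and the scene stay as the last step left them, time stands still between calls to the robot, and variables do not carry over. Pictures are saved under pics/ and viewed, and the job is handed in when it is done.

Besides the shell and the picture viewer there is one more tool, called after "Call:" in YAML: its name, and indented under it one key for each argument. send_rows: Moves the arm, as the interface text tells. Its arguments: {"type":"object","properties":{"xyz":{"type":"array","items":{"type":"array","items":{"type":"number","minimum":-1,"maximum":1}}},"twist":{"type":"array","items":{"type":"number","minimum":-1,"maximum":1}},"claw":{"type":"number"}},"required":["xyz","twist"]}

```bash
ls; mkdir -p pics; cat > h.py <<'E'
import numpy as np, cv2
from plant import read_state, cams, order, arm
def snap(n,f):
    s=read_state(); p,d=cams.snapshot(n); cv2.imwrite(f'pics/{f}.png',p[:,:,::-1]); np.savez(f'pics/{f}.npz',p=p,d=d,pos=s['tcp_pos'],rot=s['eef_rot']); return p,d
def world(n,f,px):
    z=np.load(f'pics/{f}.npz'); m=cams.camera_model(n); d=z['d']
    px=np.array(px,float).reshape(-1,2)
    u=cv2.undistortPoints(px.reshape(-1,1,2),np.array(m['K']),np.array(m['dist_coeffs'])).reshape(-1,2)
    zz=np.array([d[int(round(y)),int(round(x))] for x,y in px])
    c=np.c_[u*zz[:,None],zz]
    if 'R' in m and n!='wrist':
        return (c-np.array(m['t']))@np.array(m['R'])
    T=np.array(m['tool_from_camera']); t=c@T[:3,:3].T+T[:3,3]
    return t@z['rot'].T+z['pos']
E
python3 - <<'E'
from h import *
print(read_state()); print([a for a in dir(arm) if a[0]!='_'])
snap('scene','s0'); snap('top','t0')
for n in('scene','top','wrist'): print(cams.camera_model(n))
E
```

```text
pics
{'time_s': 0.0, 'joint_pos': array([1.32600717e+00, 2.41431505e-01, 3.70987171e-03, 1.33517921e+00,
       1.40895288e-05, 1.57078424e+00]), 'joint_vel': array([ 1.26634341e-03, -8.98462451e-04,  1.05725476e-05, -8.06741893e-04,
        1.12938682e-03, -1.28279644e-04]), 'joint_torque': array([-1.15671497e-03, -3.72316039e+01,  2.52409905e+01,  1.68001524e-02,
       -2.11353672e-04, -1.16239417e-05]), 'tcp_pos': array([0.12102766, 0.48451749, 0.24739818]), 'eef_rot': array([[-9.70191367e-01,  2.42339507e-01, -5.23701939e-04],
       [ 2.42340073e-01,  9.70189226e-01, -2.03835951e-03],
       [ 1.41149408e-05, -2.10451276e-03, -9.99997785e-01]]), 'wrist_force': array([ 0.17478464, -0.58477681,  0.10598064]), 'ft_torque': array([-0.05837416, -0.03962705,  0.01799135]), 'finger_gap': 0.9971483980475354}
['IKError', 'nose_length']
{'K': array([[426.7520274 ,   0.        , 260.37208051],
       [  0.        , 426.7520274 , 198.58247623],
       [  0.        ,   0.        ,   1.        ]]), 'dist_coeffs': array([-0.15658984,  0.        ,  0.        ,  0.        ,  0.        ]), 'R': 
[... 564 characters left out ...]
73152,  0.01556534, -0.9809311 ]]), 't': array([-0.00154081,  0.62316263,  1.35302371])}
{'K': array([[302.34318013,   0.        , 254.72889706],
       [  0.        , 302.34318013, 191.65369964],
       [  0.        ,   0.        ,   1.        ]]), 'dist_coeffs': array([-0.03343696,  0.        ,  0.        ,  0.        ,  0.        ]), 'tool_from_camera': array([[ 5.37234527e-05, -9.57565916e-01, -2.88214353e-01,
         7.34777603e-02],
       [ 9.99999588e-01,  3.12660681e-04, -8.52385658e-04,
        -2.60828969e-04],
       [ 9.06328750e-04, -2.88214188e-01,  9.57565538e-01,
        -1.26515343e-01],
       [ 0.00000000e+00,  0.00000000e+00,  0.00000000e+00,
         1.00000000e+00]])}
```

View pics/s0.png

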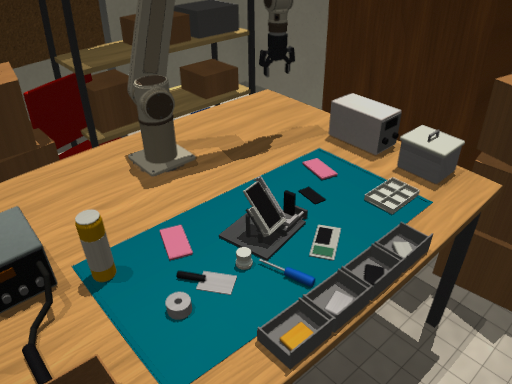

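View pics/t0.png

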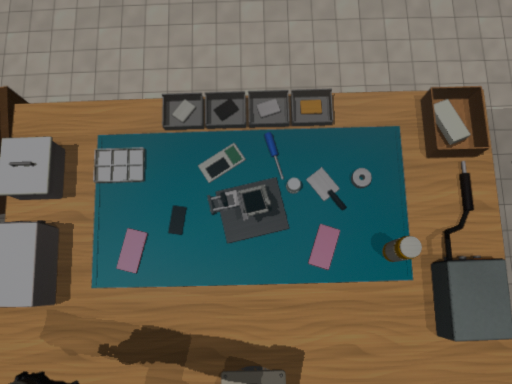

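```bash
python3 - <<'E'
import cv2
a=cv2.imread('pics/t0.png')[165:255,190:310]; b=cv2.imread('pics/s0.png')[165:265,205:325]
cv2.imwrite('pics/t0z.png',cv2.resize(a,None,fx=6,fy=6,interpolation=cv2.INTER_CUBIC))
cv2.imwrite('pics/s0z.png',cv2.resize(b,None,fx=6,fy=6,interpolation=cv2.INTER_CUBIC))
E
```

```text
(no output)
```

View pics/t0z.png

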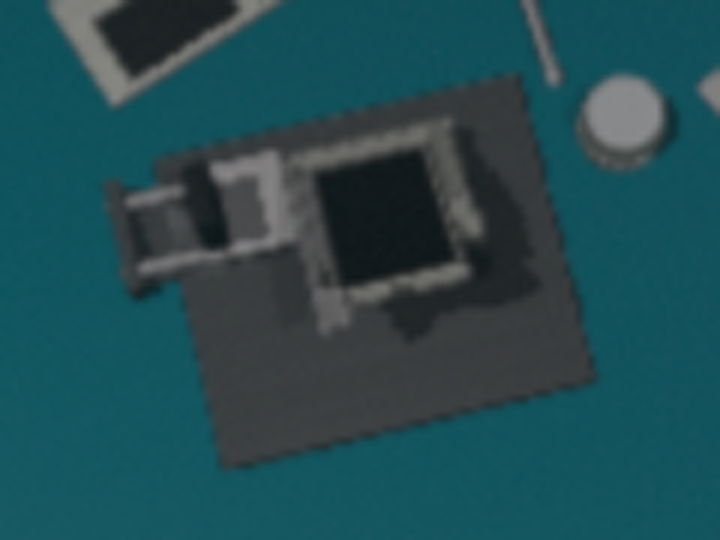

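View pics/s0z.png

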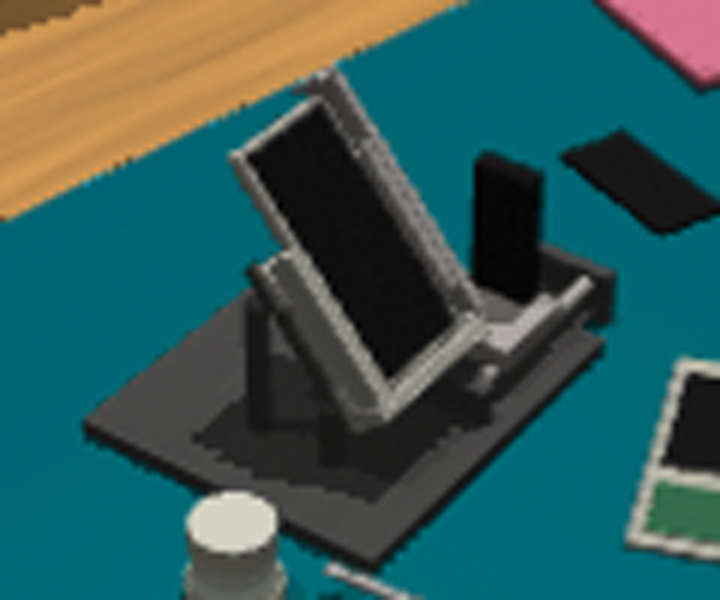

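```bash
cat >> h.py <<'E'
def onplane(n,px,h):
    m=cams.camera_model(n); R=np.array(m['R']);t=np.array(m['t'])
    u=cv2.undistortPoints(np.array(px,float).reshape(-1,1,2),np.array(m['K']),np.array(m['dist_coeffs'])).reshape(-1,2)
    r=np.c_[u,np.ones(len(u))]@R; c=-R.T@t
    return c+r*((h-c[2])/r[:,2])[:,None]
def proj(n,X):
    m=cams.camera_model(n); return cv2.projectPoints(np.array(X,float).reshape(-1,1,3),cv2.Rodrigues(np.array(m['R']))[0],np.array(m['t']),np.array(m['K']),np.array(m['dist_coeffs']))[0].reshape(-1,2)
E
python3 - <<'E'
from h import *
S=np.array([[85,-90],[-85,-90],[-85,110]])/1000
for nm,o,px in(('top',(190,165),[(520,75),(597,380),(222,470)]),('scene',(205,165),[(375,565),(85,427)])):
    P=onplane(nm,np.array(px)/6.+np.array(o)-0.4,0.013)[:,:2]; print(nm,P)
    if nm=='top':
        A=P
T,_=cv2.estimateAffinePartial2D(S.astype(np.float32),A.astype(np.float32)); print(T,np.hypot(T[0,0],T[1,0]),np.arctan2(T[1,0],T[0,0]))
# depth pts
z=np.load('pics/t0.npz')
d=z['d']; ys,xs=np.mgrid[165:255,190:310]; px=np.c_[xs.ravel(),ys.ravel()]
W=world('top','t0',px); np.save('pics/W.npy',W)
a=np.arctan2(T[1,0],T[0,0]); c,s=np.cos(a),np.sin(a)
L=(W[:,:2]-T[:,2])@np.array([[c,-s],[s,c]]); 
f=(W[:,2]>0.09)&(L[:,1]>0.055)&(L[:,1]<0.12)&(abs(L[:,0])<0.08)
print('fin',f.sum(),L[f].min(0),L[f].max(0),L[f].mean(0),W[f].mean(0),W[f][:,2].max())
f=(W[:,2]>0.12)&(abs(L[:,1])<0.05)&(abs(L[:,0])<0.08)
print('hi',L[f].min(0),L[f].max(0),W[f][:,2].max())
E
```

```text
top [[ 0.68483473 -0.08628141]
 [ 0.5209489  -0.12107681]
 [ 0.47906146  0.07477162]]
scene [[ 0.68869668 -0.08940911]
 [ 0.52665054 -0.12643304]]
[[ 0.97403727 -0.20368898  0.58446   ]
 [ 0.20368898  0.97403727 -0.01569681]] 0.9951069346122272 0.20614754393644136
fin 60 [0.02390398 0.07883516] [0.05633898 0.0928951 ] [0.0390753 0.0855236] [0.60520207 0.07601432 0.10851113] 0.1178899775203345
hi [-0.04631076 -0.03177163] [0.00813359 0.04384375] 0.16647970853860164
```

```bash
cat >> h.py <<'E'
SA=0.207; S0=np.array([0.5855,-0.017,0.003])
RS=np.array([[np.cos(SA),-np.sin(SA),0],[np.sin(SA),np.cos(SA),0],[0,0,1]])
def w2s(X): return (np.array(X)-S0)@RS
def s2w(X): return np.array(X)@RS.T+S0
def plan(tgt,th=None):
    "tgt world TCP, th=angle of tool y"
    s=read_state(); R=np.array(s['eef_rot']); p=np.array(s['tcp_pos'])
    d=(np.array(tgt)-p); u=R.T@d/0.075
    print('t',round(s['time_s'],2),'tcp',p.round(4),'stand',w2s(p).round(4),'gap',round(s['finger_gap'],3),'q',np.round(s['joint_pos'],2),'F',np.round(s['wrist_force'],1))
    print('total units xyz',u.round(3),'min rows',np.ceil(np.linalg.norm(d)/0.05))
    if th is not None:
        cur=np.arctan2(R[1,1],R[0,1]); e=(th-cur+np.pi)%(2*np.pi)-np.pi
        print('cur yaw',cur.round(4),'twist total units',(-e/(np.pi/4)).round(3),'(alt half turn',(-(e-np.sign(e)*np.pi)/(np.pi/4)).round(3),')')
E
python3 - <<'E'
from h import *
plan(s2w([0.039,0.0855,0.217]),np.pi/2+SA)
E
```

```text
t 0.1 tcp [0.121  0.4846 0.2475] stand [-0.3515  0.5863  0.2445] gap 1.0 q [1.33 0.24 0.   1.34 0.   1.57] F [ 0.9 -0.4 -0.3]
total units xyz [-7.599 -3.734  0.373] min rows 13.0
cur yaw 1.326 twist total units -0.575 (alt half turn 3.425 )
```

Call:
send_rows:
  xyz:
    - [-0.2,-0.1,0.01]
    - [-0.475,-0.233,0.02]
    - [-0.475,-0.233,0.02]
    - [-0.475,-0.233,0.02]
    - [-0.475,-0.233,0.02]
    - [-0.475,-0.233,0.02]
    - [-0.475,-0.233,0.02]
    - [-0.475,-0.233,0.02]
    - [-0.475,-0.233,0.02]
    - [-0.475,-0.233,0.02]
    - [-0.475,-0.233,0.02]
    - [-0.475,-0.233,0.02]
    - [-0.475,-0.233,0.02]
    - [-0.475,-0.233,0.02]
    - [-0.475,-0.233,0.02]
    - [-0.475,-0.233,0.02]
    - [-0.275,-0.133,0.02]
    - [0,0,0]
  twist: [0,0,0,0,0,0,0,0,0,0,0,0,0,0,0,0,0,0]

```text
time_s: 1.9
tcp_pos: [0.6079, 0.0731, 0.2218]
eef_rot: [[-0.969, 0.246, -0.001], [0.246, 0.969, -0.001], [0.001, -0.001, -1.0]]
wrist_force: [0.3, 0.6, 0.2]
finger_gap: 0.997
```

```bash
python3 - <<'E'
from h import *
plan(s2w([0.039,0.0855,0.217]),np.pi/2+SA)
E
```

```text
t 1.9 tcp [0.6079 0.0731 0.2218] stand [0.0405 0.0836 0.2188] gap 0.997 q [ 0.12  0.48  0.28  1.38 -0.    0.37] F [0.3 0.6 0.2]
total units xyz [0.029 0.014 0.024] min rows 1.0
cur yaw 1.3221 twist total units -0.58 (alt half turn 3.42 )
```

Call:
send_rows:
  xyz:
    - [0,0,0]
    - [0,0,0]
    - [0,0,0]
    - [0,0,0]
    - [0,0,0]
  twist: [-0.14,-0.15,-0.15,-0.14,0]
  claw: 0.6

```text
time_s: 2.4
tcp_pos: [0.6055, 0.0764, 0.2232]
eef_rot: [[-0.978, -0.21, -0.001], [-0.21, 0.978, 0.0], [0.001, 0.0, -1.0]]
wrist_force: [-0.7, -0.3, 0.5]
finger_gap: 0.597
```

```bash
python3 - <<'E'
from h import *
snap('wrist','w1')
a=cv2.imread('pics/w1.png'); cv2.imwrite('pics/w1z.png',cv2.resize(a,(800,600)))
plan(s2w([0.039,0.0855,0.217]),np.pi/2+SA)
E
```

```text
t 2.45 tcp [0.6057 0.0763 0.2233] stand [0.0389 0.0872 0.2203] gap 0.604 q [ 0.13  0.47  0.28  1.38  0.   -0.08] F [ 0.3 -1.1 -0.1]
total units xyz [-0.001 -0.023  0.044] min rows 1.0
cur yaw 1.7802 twist total units 0.003 (alt half turn -3.997 )
```

View pics/w1z.png

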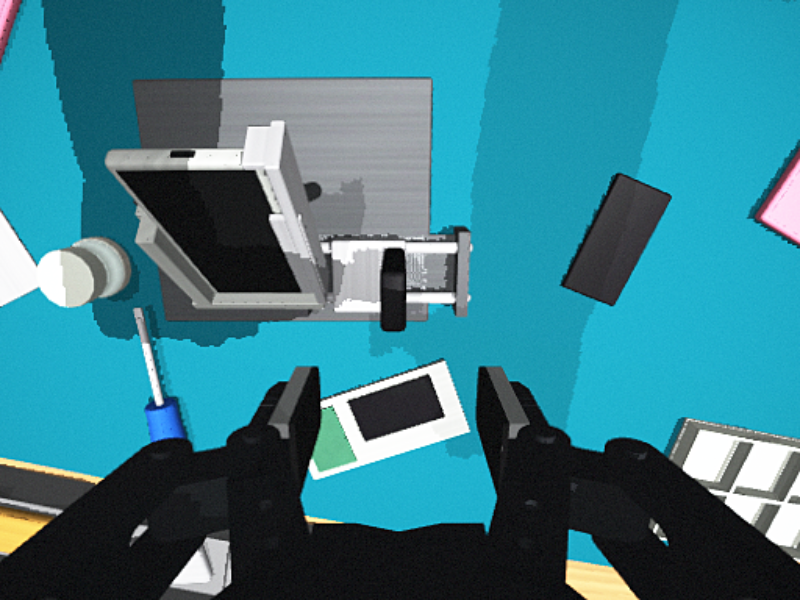

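```bash
cat >> h.py <<'E'
def cloud(n,f,x0=0,x1=512,y0=0,y1=384):
    ys,xs=np.mgrid[y0:y1,x0:x1]; return world(n,f,np.c_[xs.ravel(),ys.ravel()])
E
python3 - <<'E'
from h import *
k=.64
W=world('wrist','w1',np.array([(136,83),(429,81),(425,318),(440,81+20)])*k); print(w2s(W).round(4))
C=w2s(cloud('wrist','w1',60,320,40,220))
f=(C[:,2]>0.09)&(C[:,1]>0.06)&(C[:,1]<.12)&(C[:,0]>0)
F=C[f]; print('fin',f.sum(),F.min(0).round(4),F.max(0).round(4))
top=F[F[:,2]>np.percentile(F[:,2],80)-.003]; print(top.min(0).round(4),top.max(0).round(4),np.percentile(top[:,:2],[2,50,98],axis=0).round(4))
# base plate extents at z .010
f=(abs(C[:,2]-0.010)<.003); B=C[f]; 
print(np.percentile(B[:,0],[0.5,1,2]),np.percentile(B[:,1],[.5,1,2,98,99,99.5]))
# handset front plane
b=np.radians(50)
RR=np.array([[np.cos(b),0,np.sin(b)],[0,1,0],[-np.sin(b),0,np.cos(b)]])
P=(C-np.array([.045,0,.045]))@RR
f=(P[:,0]>-.12)&(P[:,0]<-.02)&(abs(P[:,1])<.022)&(abs(P[:,2]-.009)<.02)
Q=P[f]; A=np.c_[Q[:,:2],np.ones(len(Q))]; print('front plane z=',np.linalg.lstsq(A,Q[:,2],rcond=None)[0], np.median(Q[:,2]))
f=(abs(P[:,2]-.009)<.006)&(P[:,1]>-.05)&(P[:,1]<.03);Q=P[f]; print(np.percentile(Q[:,0],[.2,1,3]), np.percentile(Q[(Q[:,0]<-.09)][:,1],[.5,1,3]))
E
```

```text
[[-0.0831 -0.0872  0.0115]
 [-0.0838  0.1067  0.0112]
 [ 0.0803  0.1073  0.011 ]
 [-0.0727  0.115   0.0014]]
fin 708 [0.0209 0.0769 0.0914] [0.0543 0.0906 0.1113]
[0.0213 0.0771 0.1061] [0.0543 0.0906 0.1113] [[0.022  0.0772]
 [0.037  0.0839]
 [0.0534 0.0905]]
[-0.08646359 -0.08567604 -0.08485389] [-0.11653711 -0.09017652 -0.08754578  0.11610499  0.12190203  0.12494683]
front plane z= [-0.00461035 -0.00592341  0.0083981 ] 0.0087389464128752
[-0.13941291 -0.13312025 -0.13186251] [-0.03279003 -0.0320568  -0.03061319]
```

```bash
python3 - <<'E'
from h import *
plan(s2w([0.038,0.084,0.093]),np.pi/2+SA)
E
```

```text
t 2.45 tcp [0.6057 0.0763 0.2233] stand [0.0389 0.0872 0.2203] gap 0.604 q [ 0.13  0.47  0.28  1.38  0.   -0.08] F [ 0.3 -1.1 -0.1]
total units xyz [ 0.011 -0.043  1.698] min rows 3.0
cur yaw 1.7802 twist total units 0.003 (alt half turn -3.997 )
```

Call:
send_rows:
  xyz:
    - [0.01,-0.043,0.25]
    - [0,0,0.4]
    - [0,0,0.4]
    - [0,0,0.4]
    - [0,0,0.25]
    - [0,0,0]
  twist: [0,0,0,0,0,0]
  claw: 0.45

```text
time_s: 3.05
tcp_pos: [0.6033, 0.0724, 0.0925]
eef_rot: [[-0.978, -0.208, -0.008], [-0.208, 0.978, -0.001], [0.008, 0.001, -1.0]]
wrist_force: [-0.2, -0.5, 0.3]
finger_gap: 0.449
```

Call:
send_rows:
  xyz:
    - [0,0,0]
    - [0,0,0]
    - [0,0,0]
    - [0,0,0]
    - [0,0,0]
    - [0,0,0]
  twist: [0,0,0,0,0,0]
  claw: 0.0

```text
time_s: 3.65
tcp_pos: [0.6072, 0.0728, 0.0977]
eef_rot: [[-0.978, -0.209, 0.003], [-0.209, 0.978, 0.001], [-0.003, 0.0, -1.0]]
wrist_force: [-1.4, 1.2, 6.0]
finger_gap: 0.153
```

Call:
send_rows:
  xyz:
    - [0,0.05,0]
    - [0,0.07,0]
    - [0,0.08,0]
    - [0,0.08,0]
    - [0,0.08,0]
    - [0,0.08,0]
    - [0,0.07,0]
    - [0,0.05,0]
    - [0,0,0]
    - [0,0,0]
  twist: [0,0,0,0,0,0,0,0,0,0]

```text
time_s: 4.65
tcp_pos: [0.5986, 0.1134, 0.0977]
eef_rot: [[-0.978, -0.209, 0.003], [-0.209, 0.978, 0.0], [-0.003, -0.0, -1.0]]
wrist_force: [-0.1, 0.3, 5.6]
finger_gap: 0.155
```

Call:
send_rows:
  xyz:
    - [0,0,0]
    - [0,0,0]
    - [0,0,-0.2]
    - [0,0,-0.4]
    - [0,0,-0.5]
    - [0,0,-0.5]
    - [0,0,-0.3]
    - [0,0,0]
  twist: [0,0,0,0,0,0,0,0]
  claw: 0.45

```text
time_s: 5.45
tcp_pos: [0.5997, 0.1137, 0.2428]
eef_rot: [[-0.978, -0.209, 0.008], [-0.209, 0.978, 0.001], [-0.008, -0.0, -1.0]]
wrist_force: [-0.7, 0.1, 0.1]
finger_gap: 0.449
```

```bash
python3 - <<'E'
from h import *
snap('wrist','w2')
a=cv2.imread('pics/w2.png'); cv2.imwrite('pics/w2z.png',cv2.resize(a,(800,600)))
plan(s2w([0.0,0.0,0.230]),SA)
C=w2s(cloud('wrist','w2',60,400,40,220))
f=(C[:,2]>0.09)&(C[:,1]>0.09)&(C[:,1]<.15)&(C[:,0]>0)
F=C[f]; print('fin',f.sum(),F.min(0).round(4),F.max(0).round(4))
E
```

```text
t 5.5 tcp [0.5986 0.1135 0.2402] stand [0.0396 0.125  0.2372] gap 0.448 q [ 0.19  0.46  0.3   1.41 -0.   -0.02] F [ 0.2 -0.  -1. ]
total units xyz [ 0.535 -1.665  0.094] min rows 3.0
cur yaw 1.7814 twist total units 2.005 (alt half turn -1.995 )
fin 623 [0.0207 0.1174 0.0903] [0.0542 0.1311 0.1107]
```

View pics/w2z.png

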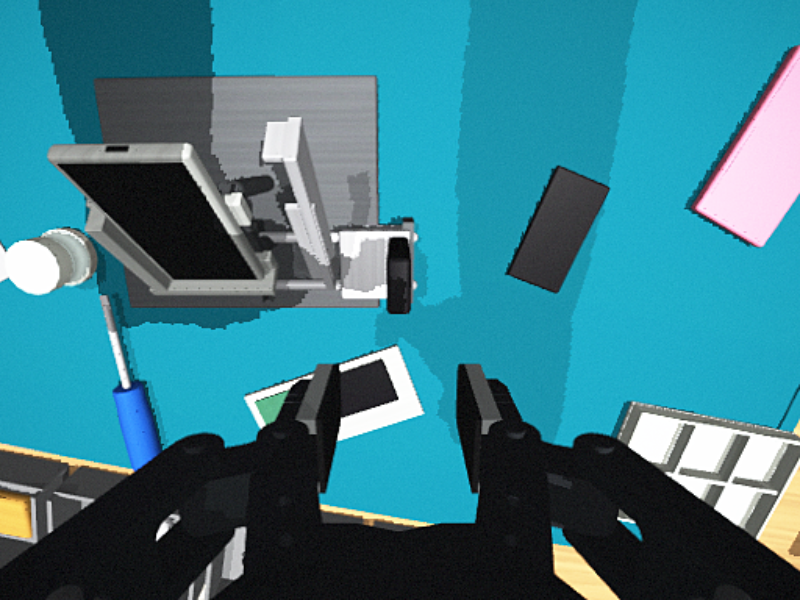

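Call:
send_rows:
  xyz:
    - [0,0,0]
    - [0,0,0]
    - [0,0,0]
    - [0,0,0]
    - [0,0,0]
    - [0,0,0]
    - [0,0,0]
    - [0,0,0]
    - [0,0,0]
    - [0,0,0]
    - [0,0,0]
    - [-0.3,-0.15,0.05]
    - [-0.5,-0.2,0.1]
    - [-0.5,-0.2,0.1]
    - [-0.36,-0.16,0.1]
    - [0,0,0]
  twist: [0.182,0.182,0.182,0.182,0.182,0.182,0.182,0.182,0.182,0.182,0.182,0,0,0,0,0]
  claw: 0.8

```text
time_s: 7.1
tcp_pos: [0.5685, -0.0229, 0.2087]
eef_rot: [[-0.203, 0.979, -0.007], [0.979, 0.203, -0.001], [0.0, -0.007, -1.0]]
wrist_force: [1.0, 0.6, 0.6]
finger_gap: 0.799
```

```bash
python3 - <<'E'
from h import *
plan(s2w([-0.014,0.0,0.127]),SA)
snap('wrist','w3')
a=cv2.imread('pics/w3.png'); cv2.imwrite('pics/w3z.png',cv2.resize(a,(800,600)))
E
```

```text
t 7.1 tcp [ 0.5685 -0.0229  0.2087] stand [-0.0178 -0.0023  0.2057] gap 0.799 q [-0.04  0.4   0.13  1.3  -0.    1.33] F [1.  0.6 0.6]
total units xyz [0.03  0.058 1.05 ] min rows 2.0
cur yaw 0.2041 twist total units -0.004 (alt half turn 3.996 )
```

View pics/w3z.png

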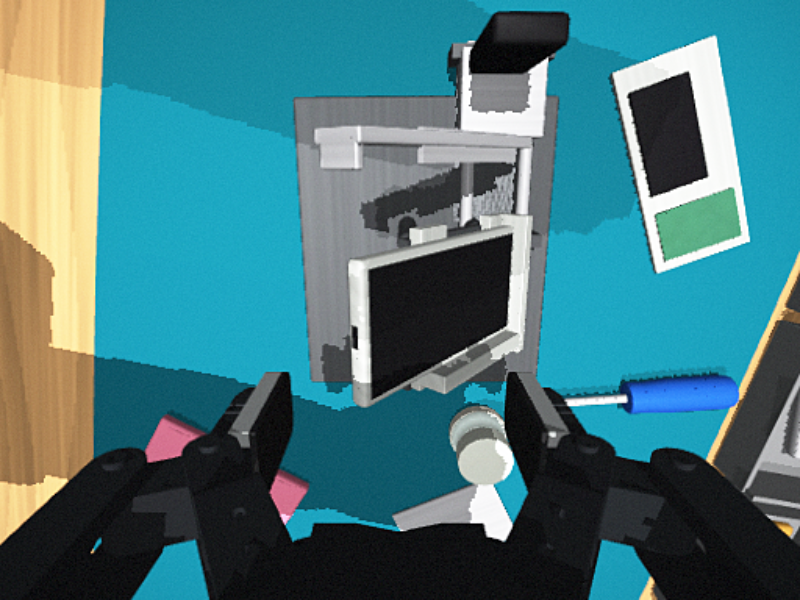

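Call:
send_rows:
  xyz:
    - [0.03,0.058,0.15]
    - [0,0,0.3]
    - [0,0,0.3]
    - [0,0,0.2]
    - [0,0,0.1]
    - [0,0,0]
  twist: [0,0,0,0,0,0]

```text
time_s: 7.75
tcp_pos: [0.5743, -0.015, 0.1316]
eef_rot: [[-0.209, 0.978, -0.003], [0.978, 0.209, 0.0], [0.001, -0.003, -1.0]]
wrist_force: [0.3, -0.2, 0.1]
finger_gap: 0.801
```

```bash
python3 - <<'E'
from h import *
plan(s2w([-0.004,0.0,0.127]),SA)
snap('wrist','w4');snap('scene','s4')
a=cv2.imread('pics/w4.png'); b=cv2.imread('pics/s4.png')[125:245,200:360]
cv2.imwrite('pics/w4z.png',np.hstack([cv2.resize(a,(440,330)),cv2.resize(b,(440,330),interpolation=cv2.INTER_CUBIC)])[:, :800])
E
```

```text
t 7.75 tcp [ 0.5743 -0.015   0.1316] stand [-0.0105  0.0043  0.1286] gap 0.801 q [-0.03  0.46  0.01  1.12  0.    1.33] F [ 0.3 -0.2  0.1]
total units xyz [-0.057  0.086  0.021] min rows 1.0
cur yaw 0.2111 twist total units 0.005 (alt half turn -3.995 )
```

View pics/w4z.png

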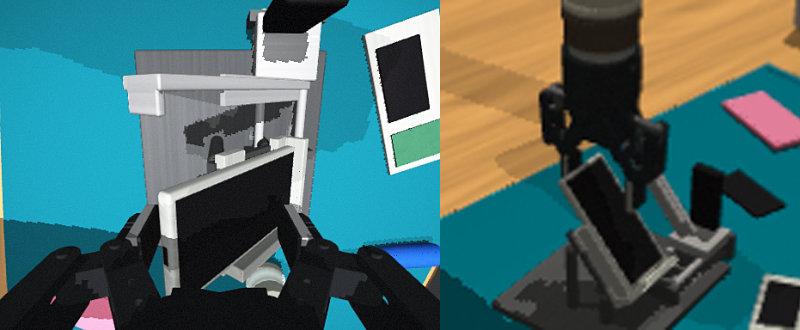

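Call:
send_rows:
  xyz:
    - [-0.02,0.05,0]
    - [0,0.06,-0.02]
    - [0,0.06,-0.04]
    - [0,0.06,-0.04]
    - [0,0.06,-0.04]
    - [0,0.06,-0.03]
    - [0,0,0]
  twist: [0,0,0,0,0,0,0]

```text
time_s: 8.55
tcp_pos: [0.6023, -0.0122, 0.1468]
eef_rot: [[-0.208, 0.978, 0.002], [0.978, 0.208, 0.0], [-0.0, 0.002, -1.0]]
wrist_force: [-0.6, 0.3, 0.8]
finger_gap: 0.803
```

```bash
cat > look.py <<'E'
import sys
from h import *
f=sys.argv[1]
plan(s2w([float(v) for v in sys.argv[2:5]]),SA+float(sys.argv[5]) if len(sys.argv)>5 else SA)
snap('wrist','w'+f);snap('scene','s'+f)
a=cv2.imread(f'pics/w{f}.png'); b=cv2.imread(f'pics/s{f}.png')[115:265,190:350]
cv2.imwrite(f'pics/z{f}.png',np.hstack([cv2.resize(a,(440,330)),cv2.resize(b,(352,330),interpolation=cv2.INTER_CUBIC)]))
E
python3 look.py 5 0.0315 0 0.150
```

```text
t 8.55 tcp [ 0.6023 -0.0122  0.1468] stand [0.0174 0.0013 0.1438] gap 0.803 q [-0.02  0.5   0.11  1.18  0.    1.34] F [-0.6  0.3  0.8]
total units xyz [-0.018  0.188 -0.082] min rows 1.0
cur yaw 0.2094 twist total units 0.003 (alt half turn -3.997 )
```

View pics/z5.png

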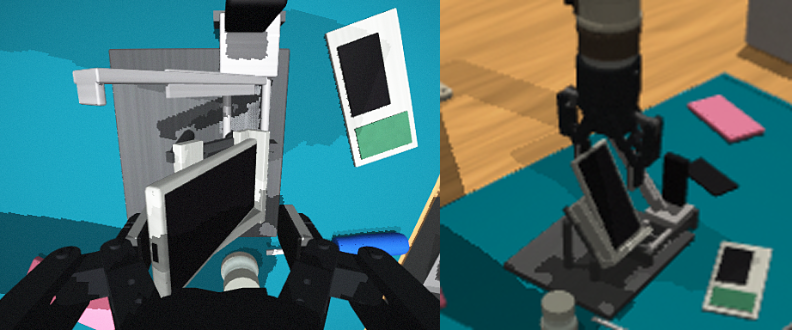

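Call:
send_rows:
  xyz:
    - [0,0.06,-0.04]
    - [0,0.06,-0.03]
    - [0,0.05,-0.03]
    - [0,0,0]
  twist: [0,0,0,0]
  claw: 0.75

```text
time_s: 9.05
tcp_pos: [0.6146, -0.0094, 0.1542]
eef_rot: [[-0.208, 0.978, 0.001], [0.978, 0.208, 0.0], [-0.0, 0.001, -1.0]]
wrist_force: [-0.1, -0.0, -0.6]
finger_gap: 0.749
```

Call:
send_rows:
  xyz:
    - [0,0.03,-0.02]
    - [0,0.03,-0.01]
    - [0,0,0]
  twist: [0,0,0]
  claw: 0.65

```text
time_s: 9.35
tcp_pos: [0.6184, -0.0086, 0.1562]
eef_rot: [[-0.208, 0.978, 0.0], [0.978, 0.208, 0.0], [-0.0, 0.0, -1.0]]
wrist_force: [0.2, -0.3, 0.2]
finger_gap: 0.653
```

Call:
send_rows:
  xyz:
    - [0,0.02,0]
    - [0,0.02,0]
    - [0,0,0]
  twist: [0,0,0]
  claw: 0.55

```text
time_s: 9.65
tcp_pos: [0.6211, -0.0081, 0.156]
eef_rot: [[-0.208, 0.978, 0.0], [0.978, 0.208, -0.0], [-0.0, 0.0, -1.0]]
wrist_force: [-1.2, -0.5, 0.7]
finger_gap: 0.552
```

```bash
python3 look.py 6 0.046 0 0.155
```

```text
t 9.65 tcp [ 0.6211 -0.0081  0.156 ] stand [0.0367 0.0014 0.153 ] gap 0.552 q [-0.01  0.53  0.19  1.23 -0.    1.35] F [-1.2 -0.5  0.7]
total units xyz [-0.019  0.125 -0.026] min rows 1.0
cur yaw 0.2092 twist total units 0.003 (alt half turn -3.997 )
```

View pics/z6.png

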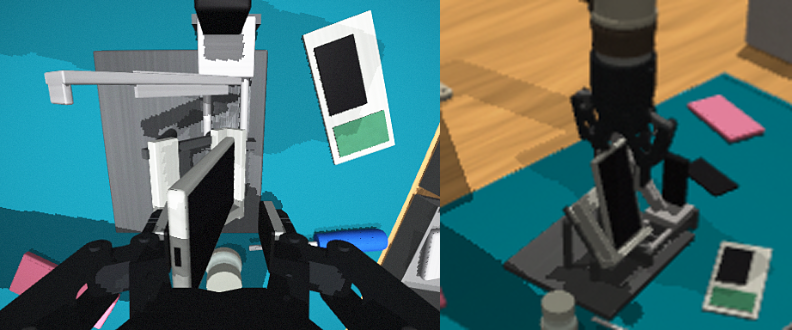

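Call:
send_rows:
  xyz:
    - [0,0.03,-0.01]
    - [0,0.03,-0.01]
    - [0,0.03,0]
    - [0,0,0]
  twist: [0,0,0,0]
  claw: 0.48

```text
time_s: 10.15
tcp_pos: [0.628, -0.0066, 0.1576]
eef_rot: [[-0.208, 0.978, 0.001], [0.978, 0.208, 0.0], [-0.0, 0.001, -1.0]]
wrist_force: [0.6, 0.6, 0.4]
finger_gap: 0.48
```

Call:
send_rows:
  xyz:
    - [0,0.03,0]
    - [0,0,0]
    - [0,0,0]
  twist: [0,0,0]
  claw: 0.38

```text
time_s: 10.45
tcp_pos: [0.6298, -0.0062, 0.1575]
eef_rot: [[-0.208, 0.978, -0.0], [0.978, 0.208, 0.0], [0.0, -0.0, -1.0]]
wrist_force: [0.4, -0.9, -0.3]
finger_gap: 0.38
```

Call:
send_rows:
  xyz:
    - [0,0,0]
    - [0,0,0]
    - [0,0,0]
  twist: [0,0,0]
  claw: 0.25

```text
time_s: 10.75
tcp_pos: [0.6297, -0.0062, 0.1576]
eef_rot: [[-0.208, 0.978, 0.0], [0.978, 0.208, -0.0], [-0.0, 0.0, -1.0]]
wrist_force: [0.3, -0.2, 0.0]
finger_gap: 0.252
```

```bash
python3 look.py 7 0.046 0 0.155
```

```text
t 10.75 tcp [ 0.6297 -0.0062  0.1576] stand [0.0455 0.0014 0.1546] gap 0.252 q [-0.01  0.55  0.22  1.25 -0.    1.35] F [ 0.3 -0.2  0. ]
total units xyz [-0.019  0.007 -0.005] min rows 1.0
cur yaw 0.2092 twist total units 0.003 (alt half turn -3.997 )
```

View pics/z7.png

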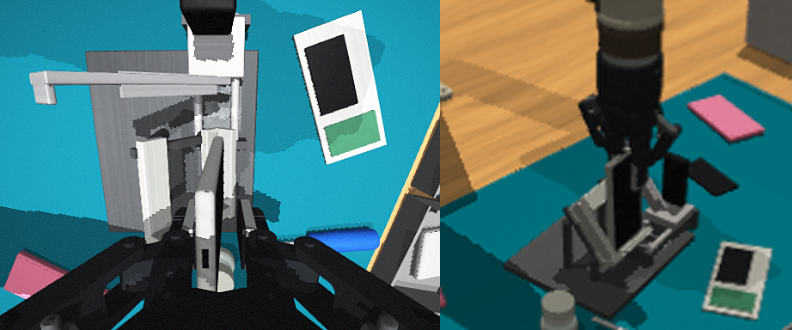

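Call:
send_rows:
  xyz:
    - [0,0,0]
    - [0,0,0]
    - [0,0,0]
    - [0,0,0]
  twist: [0,0,0,0]
  claw: 0.0

```text
time_s: 11.25
tcp_pos: [0.6294, -0.0063, 0.1576]
eef_rot: [[-0.208, 0.978, -0.001], [0.978, 0.208, -0.0], [-0.0, -0.001, -1.0]]
wrist_force: [-1.6, 0.2, 0.9]
finger_gap: 0.1
```

Call:
send_rows:
  xyz:
    - [0,0,-0.05]
    - [0,0,-0.1]
    - [0,0,-0.2]
    - [0,0,-0.2]
    - [0,0,-0.2]
    - [0,0,-0.15]
    - [0,0,0]
    - [0,0,0]
  twist: [0,0,0,0,0,0,0,0]

```text
time_s: 12.05
tcp_pos: [0.6298, -0.0062, 0.225]
eef_rot: [[-0.208, 0.978, 0.0], [0.978, 0.208, 0.0], [-0.0, 0.0, -1.0]]
wrist_force: [-0.6, -0.3, -2.0]
finger_gap: 0.1
```

```bash
python3 look.py 8 0.046 0 0.23
```

```text
t 12.05 tcp [ 0.6298 -0.0062  0.225 ] stand [0.0456 0.0014 0.222 ] gap 0.1 q [-0.01  0.51  0.35  1.4   0.    1.35] F [-0.6 -0.3 -2. ]
total units xyz [-0.019  0.005 -0.107] min rows 1.0
cur yaw 0.2092 twist total units 0.003 (alt half turn -3.997 )
```

View pics/z8.png

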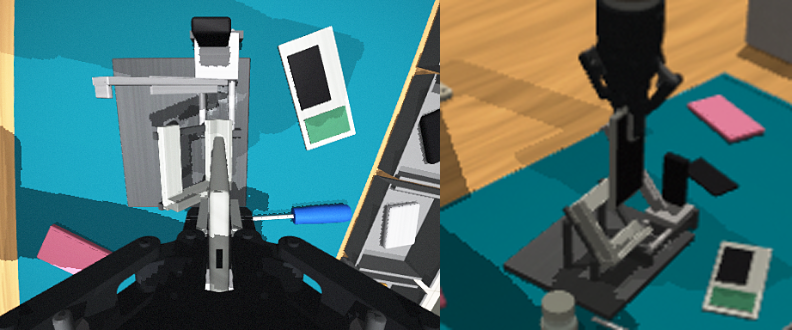

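```bash
cat >> h.py <<'E'
def tcloud(f):
    z=np.load(f'pics/{f}.npz'); m=cams.camera_model('wrist'); d=z['d']
    ys,xs=np.mgrid[0:384,0:512]; px=np.c_[xs.ravel(),ys.ravel()].astype(float)
    u=cv2.undistortPoints(px.reshape(-1,1,2),np.array(m['K']),np.array(m['dist_coeffs'])).reshape(-1,2)
    zz=d.ravel(); c=np.c_[u*zz[:,None],zz]; T=np.array(m['tool_from_camera'])
    return c@T[:3,:3].T+T[:3,3],zz>0,px
E
python3 - <<'E'
from h import *
t,ok,px=tcloud('w8')
f=ok&(abs(t[:,1])<.006)&(t[:,2]<-.01)&(t[:,2]>-.05)&(abs(t[:,0])<.06)
Q=t[f]; print(f.sum(),np.percentile(Q,[1,5,50,95,99],axis=0).round(4)); print(px[f].min(0),px[f].max(0))
# side edge +x: points x~0.033
f=ok&(abs(t[:,1])<.012)&(t[:,0]>.025)&(t[:,0]<.045)&(t[:,2]>-.03)&(t[:,2]<.12)
Q=t[f]; 
for a in np.arange(-.03,.12,.01):
    q=Q[(Q[:,2]>=a)&(Q[:,2]<a+.01)]
    if len(q): print(a.round(3),len(q),np.median(q,0).round(4),q[:,0].max().round(4),q[:,1].min().round(4),q[:,1].max().round(4))
E
```

```text
3543 [[-0.0202 -0.0058 -0.0315]
 [-0.017  -0.005  -0.0266]
 [ 0.0087 -0.0001 -0.0251]
 [ 0.0308  0.0054 -0.0174]
 [ 0.0313  0.0059 -0.0116]]
[241. 208.] [273. 339.]
-0.03 479 [ 0.0288 -0.0001 -0.0248] 0.0315 -0.005 0.0044
-0.02 209 [ 0.0308 -0.0005 -0.0157] 0.0317 -0.0051 0.0045
-0.01 161 [ 0.0309 -0.0001 -0.0057] 0.0317 -0.0051 0.0044
0.0 135 [ 0.0309 -0.0006  0.0046] 0.0317 -0.0052 0.0044
0.01 107 [ 0.0308 -0.0006  0.0149] 0.0314 -0.0051 0.0044
0.02 88 [ 0.0309 -0.0006  0.0245] 0.0314 -0.0052 0.004
0.03 77 [ 0.0308 -0.0006  0.0349] 0.0313 -0.0052 0.0043
0.04 62 [ 0.0309 -0.0007  0.0448] 0.0312 -0.0053 0.004
0.05 53 [ 0.0309 -0.0007  0.0551] 0.0314 -0.0051 0.0043
0.06 47 [ 0.0309 -0.0007  0.0644] 0.0313 -0.0053 0.0039
0.07 41 [ 0.0309 -0.0008  0.0749] 0.0316 -0.0049 0.0039
0.08 36 [ 0.0309 -0.0001  0.0853] 0.0312 -0.0052 0.0042
0.09 31 [ 0.0309 -0.0008  0.095 ] 0.0313 -0.0054 0.0037
0.1 8 [ 0.031  -0.0004  0.1021] 0.0311 -0.0039 0.0038
```

Call:
send_rows:
  xyz:
    - [0,0,-0.15]
    - [0,0,-0.2]
    - [0,0,0]
    - [0,0,0]
    - [0,0,0]
    - [0,0,0]
    - [0,0,0]
    - [0,0,0]
    - [0,0,0]
    - [0,0,0]
    - [0,0,0]
    - [0,0,0]
    - [0,0,0]
    - [0,0,0]
  twist: [0,0,-0.08,-0.15,-0.18,-0.18,-0.18,-0.18,-0.18,-0.18,-0.18,-0.18,-0.18,-0.15]

```text
time_s: 13.55
tcp_pos: [0.6297, -0.0062, 0.2516]
eef_rot: [[-0.977, -0.213, -0.0], [-0.213, 0.977, 0.0], [0.0, 0.0, -1.0]]
wrist_force: [-1.2, 0.4, -2.7]
finger_gap: 0.102
```

Call:
send_rows:
  xyz:
    - [0,0,0]
    - [0,0,0]
    - [0,0,0]
    - [0,0,0]
    - [0,0,0]
    - [0,0,0]
    - [0,0,0]
    - [0,0,0]
    - [0,0,0]
    - [0,0,0]
    - [0,0,0]
    - [0,0,0]
    - [0,0,0]
  twist: [-0.15,-0.18,-0.18,-0.18,-0.18,-0.18,-0.18,-0.18,-0.18,-0.18,-0.15,-0.08,0]

```text
time_s: 14.85
tcp_pos: [0.6297, -0.0063, 0.2516]
eef_rot: [[0.207, -0.978, -0.0], [-0.978, -0.207, -0.0], [-0.0, 0.0, -1.0]]
wrist_force: [-0.2, 0.5, -1.3]
finger_gap: 0.098
```

```bash
python3 look.py 9 0.045 0.0015 0.16 3.14159; python3 - <<'E'
from h import *
t,ok,px=tcloud('w9')
f=ok&(abs(t[:,1])<.008)&(t[:,0]>.022)&(t[:,0]<.045)&(t[:,2]>-.03)&(t[:,2]<.12)
Q=t[f]; 
for a in np.arange(-.03,.12,.02):
    q=Q[(Q[:,2]>=a)&(Q[:,2]<a+.01)]
    if len(q): print(a.round(3),len(q),np.median(q,0).round(4),q[:,0].max().round(4),q[:,1].min().round(4),q[:,1].max().round(4))
E
```

```text
t 14.85 tcp [ 0.6297 -0.0063  0.2516] stand [0.0455 0.0014 0.2486] gap 0.098 q [-0.01  0.51  0.4   1.47 -0.   -1.79] F [-0.2  0.5 -1.3]
total units xyz [-1.000e-03  6.000e-03  1.181e+00] min rows 2.0
cur yaw -2.9326 twist total units 0.003 (alt half turn -3.997 )
-0.03 708 [ 0.0275 -0.     -0.0249] 0.0321 -0.0046 0.0049
-0.01 161 [ 0.0314 -0.0001 -0.0054] 0.0321 -0.0046 0.0047
0.01 111 [0.0315 0.0004 0.0149] 0.032 -0.0047 0.0049
0.03 76 [ 0.0316 -0.0001  0.0347] 0.0321 -0.0047 0.0048
0.05 50 [0.0315 0.0001 0.055 ] 0.0321 -0.0059 0.0048
0.07 46 [ 0.0316 -0.0006  0.0754] 0.0319 -0.0065 0.0045
0.09 31 [ 0.0317 -0.0003  0.0946] 0.0321 -0.0048 0.0042
```

View pics/z9.png

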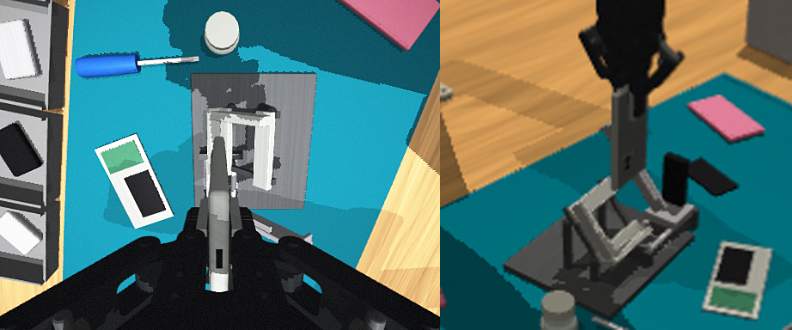

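Call:
send_rows:
  xyz:
    - [0,0,0.1]
    - [0,0,0.2]
    - [0,0,0.2]
    - [0,0,0.2]
    - [0,0,0.2]
    - [0,0,0.15]
    - [0,0,0.1]
    - [0,0,0.05]
    - [0,0,0.03]
    - [0,0,0]
  twist: [0,0,0,0,0,0,0,0,0,0]

```text
time_s: 15.95
tcp_pos: [0.6299, -0.0062, 0.1593]
eef_rot: [[0.208, -0.978, 0.001], [-0.978, -0.208, -0.0], [0.0, -0.001, -1.0]]
wrist_force: [0.2, 0.1, -1.5]
finger_gap: 0.099
```

```bash
python3 look.py 10 0.045 0.0015 0.1543 3.14159
```

```text
t 15.95 tcp [ 0.6299 -0.0062  0.1593] stand [0.0457 0.0014 0.1563] gap 0.099 q [-0.01  0.54  0.23  1.25  0.   -1.79] F [ 0.2  0.1 -1.5]
total units xyz [-0.001  0.009  0.027] min rows 1.0
cur yaw -2.9325 twist total units 0.003 (alt half turn -3.997 )
```

View pics/z10.png

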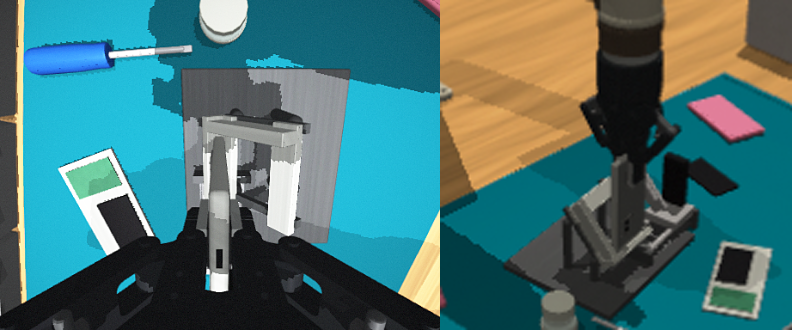

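Call:
send_rows:
  xyz:
    - [0,0,0.015]
    - [0,0,0.01]
    - [0,0,0]
  twist: [0,0,0]

```text
time_s: 16.35
tcp_pos: [0.6303, -0.0062, 0.1588]
eef_rot: [[0.208, -0.978, 0.002], [-0.978, -0.208, -0.0], [0.001, -0.002, -1.0]]
wrist_force: [-1.7, -0.4, 5.5]
finger_gap: 0.103
```

Call:
send_rows:
  xyz:
    - [0,0,0]
    - [0,0.03,0]
    - [0,0.03,0]
    - [0,0.03,0]
    - [0,0.03,0]
    - [0,0,0]
  twist: [0,0,0,0,0,0]
  claw: 0.22

```text
time_s: 16.95
tcp_pos: [0.6205, -0.0082, 0.1571]
eef_rot: [[0.208, -0.978, -0.0], [-0.978, -0.208, 0.0], [-0.0, 0.0, -1.0]]
wrist_force: [0.3, -0.3, -0.1]
finger_gap: 0.22
```

```bash
python3 look.py 11 0.034 0.0015 0.1543 3.14159
```

```text
t 16.95 tcp [ 0.6205 -0.0082  0.1571] stand [0.0361 0.0014 0.1541] gap 0.22 q [-0.01  0.53  0.19  1.23  0.   -1.79] F [ 0.3 -0.3 -0.1]
total units xyz [-0.001  0.028 -0.003] min rows 1.0
cur yaw -2.9325 twist total units 0.003 (alt half turn -3.997 )
```

View pics/z11.png

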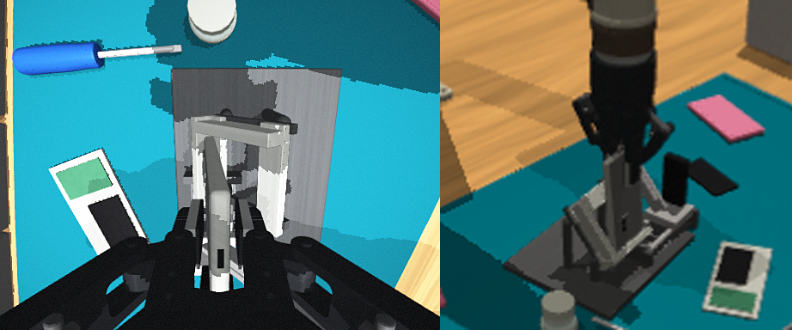

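Call:
send_rows:
  xyz:
    - [0,0.03,0]
    - [0,0.03,0]
    - [0,0.03,0]
    - [0,0,0]
  twist: [0,0,0,0]
  claw: 0.35

```text
time_s: 17.45
tcp_pos: [0.6139, -0.0096, 0.1572]
eef_rot: [[0.208, -0.978, -0.0], [-0.978, -0.208, 0.0], [-0.0, 0.0, -1.0]]
wrist_force: [-0.2, 0.1, -0.7]
finger_gap: 0.349
```

Call:
send_rows:
  xyz:
    - [0,0.03,0]
    - [0,0.03,0]
    - [0,0.03,0.02]
    - [0,0.03,0.02]
    - [0,0,0]
  twist: [0,0,0,0,0]
  claw: 0.5

```text
time_s: 17.95
tcp_pos: [0.6049, -0.0115, 0.1539]
eef_rot: [[0.208, -0.978, -0.001], [-0.978, -0.208, -0.0], [-0.0, 0.001, -1.0]]
wrist_force: [-0.8, -0.5, 0.2]
finger_gap: 0.501
```

```bash
python3 look.py 12 0.008 0.0015 0.145 3.14159
```

```text
t 17.95 tcp [ 0.6049 -0.0115  0.1539] stand [0.0201 0.0014 0.1509] gap 0.501 q [-0.02  0.5   0.14  1.21 -0.   -1.8 ] F [-0.8 -0.5  0.2]
total units xyz [-0.001  0.162  0.078] min rows 1.0
cur yaw -2.9325 twist total units 0.003 (alt half turn -3.997 )
```

View pics/z12.png

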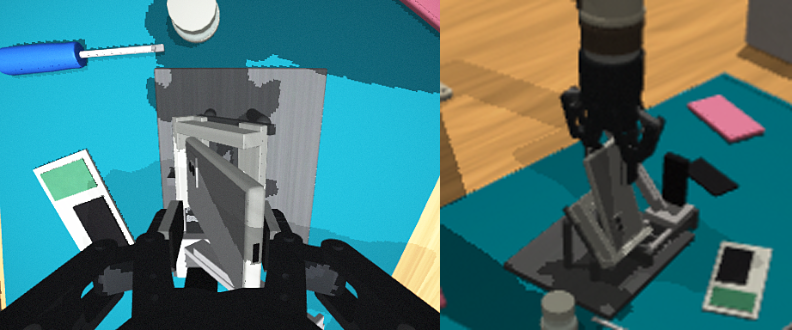

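Leaning back on the rear finger as planned. Continuing the arc.

Call:
send_rows:
  xyz:
    - [0,0.04,0.02]
    - [0,0.04,0.02]
    - [0,0.04,0.02]
    - [0,0.04,0.02]
    - [0,0,0]
  twist: [0,0,0,0,0]
  claw: 0.65

```text
time_s: 18.55
tcp_pos: [0.593, -0.014, 0.1479]
eef_rot: [[0.207, -0.978, -0.001], [-0.978, -0.207, -0.0], [-0.0, 0.001, -1.0]]
wrist_force: [-0.4, 0.8, -0.0]
finger_gap: 0.651
```

Call:
send_rows:
  xyz:
    - [0,0.04,0.04]
    - [0,0.04,0.04]
    - [0,0.04,0.04]
    - [0,0.04,0.04]
    - [0,0.04,0.02]
    - [0,0.04,0]
    - [0,0.04,0]
    - [0,0,0]
  twist: [0,0,0,0,0,0,0,0]
  claw: 0.8

```text
time_s: 19.35
tcp_pos: [0.5732, -0.0182, 0.1349]
eef_rot: [[0.208, -0.978, 0.0], [-0.978, -0.208, 0.0], [0.0, -0.0, -1.0]]
wrist_force: [0.2, -0.8, 0.5]
finger_gap: 0.801
```

```bash
python3 look.py 13 -0.014 0.0015 0.13 3.14159
```

```text
t 19.35 tcp [ 0.5732 -0.0182  0.1349] stand [-0.0123  0.0013  0.1319] gap 0.801 q [-0.03  0.45  0.01  1.13  0.   -1.81] F [ 0.2 -0.8  0.5]
total units xyz [-0.003  0.022  0.025] min rows 1.0
cur yaw -2.9325 twist total units 0.003 (alt half turn -3.997 )
```

View pics/z13.png

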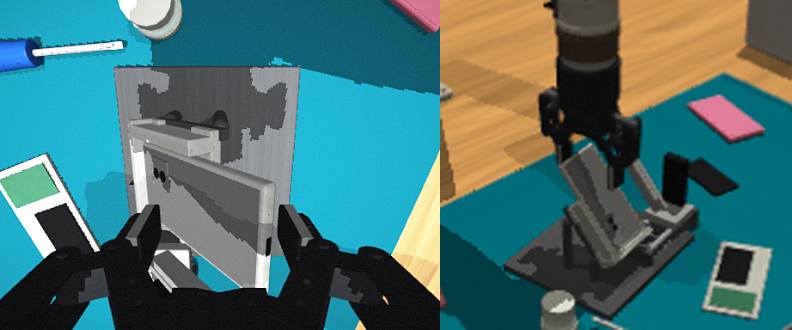

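Call:
send_rows:
  xyz:
    - [0,0,-0.1]
    - [0,0,-0.3]
    - [0,0,-0.4]
    - [0,0,-0.4]
    - [0,0,-0.2]
    - [0,0,0]
  twist: [0,0,0,0,0,0]

```text
time_s: 20.05
tcp_pos: [0.5751, -0.0182, 0.2434]
eef_rot: [[0.208, -0.978, 0.007], [-0.978, -0.208, -0.0], [0.002, -0.007, -1.0]]
wrist_force: [0.3, 0.3, 0.7]
finger_gap: 0.8
```

```bash
python3 look.py 14 0.037 0.125 0.235 1.5708; python3 - <<'E'
from h import *
b=np.radians(50)
RR=np.array([[np.cos(b),0,np.sin(b)],[0,1,0],[-np.sin(b),0,np.cos(b)]])
for n in ('w14',):
    C=w2s(cloud('wrist',n)); P=(C-np.array([.045,0,.045]))@RR
    f=(P[:,0]>-.125)&(P[:,0]<-.055)&(abs(P[:,1])<.028)&(abs(P[:,2]-.009)<.012)
    Q=P[f]; A=np.c_[Q[:,:2],np.ones(len(Q))]; print(f.sum(),'plane',np.linalg.lstsq(A,Q[:,2],rcond=None)[0],np.median(Q[:,2]))
    f=(abs(P[:,2]-.009)<.004)&(abs(P[:,1])<.06)&(P[:,0]>-.16)&(P[:,0]<-.01); Q=P[f]
    print('top x',np.percentile(Q[:,0],[.2,1,3]).round(4))
    for a in np.arange(-.13,-.01,.01):
        q=Q[(Q[:,0]>a)&(Q[:,0]<a+.01)]
        if len(q): print(a.round(3),np.percentile(q[:,1],[.5,2,98,99.5]).round(4))
E
```

```text
t 20.05 tcp [ 0.5751 -0.0182  0.2434] stand [-0.0104  0.0009  0.2404] gap 0.8 q [-0.03  0.39  0.2   1.37  0.   -1.81] F [0.3 0.3 0.7]
total units xyz [-1.653 -0.635  0.073] min rows 3.0
cur yaw -2.9323 twist total units 2.003 (alt half turn -1.997 )
3284 plane [ 0.0002343  -0.00325948  0.00887658] 0.008867142238962428
top x [-0.132  -0.1316 -0.1309]
-0.13 [-0.0308 -0.0301  0.0323  0.0339]
-0.12 [-0.0307 -0.0302  0.0328  0.0339]
-0.11 [-0.0307 -0.0303  0.0327  0.0343]
-0.1 [-0.0308 -0.0302  0.0326  0.0339]
-0.09 [-0.0442 -0.0431  0.0319  0.034 ]
-0.08 [-0.0445 -0.0444  0.0324  0.0338]
-0.07 [-0.0445 -0.0443  0.0324  0.0341]
-0.06 [-0.0445 -0.0444  0.0323  0.0339]
-0.05 [-0.0445 -0.0379  0.0327  0.0344]
-0.04 [-0.0445 -0.0444  0.0326  0.0339]
-0.03 [-0.0445 -0.0307  0.0328  0.0344]
-0.02 [-0.0445 -0.0445  0.0323  0.0342]
```

View pics/z14.png

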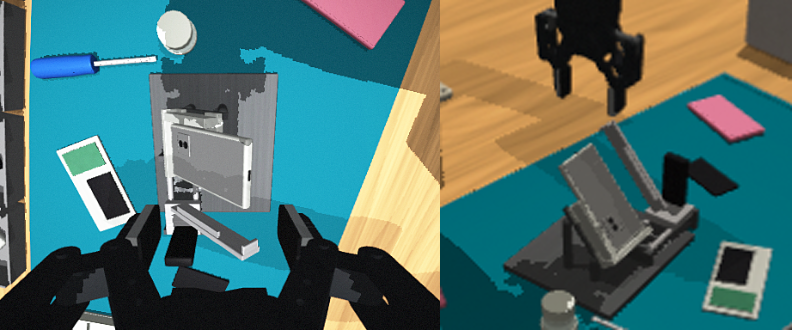

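Call:
send_rows:
  xyz:
    - [-0.2,-0.08,0]
    - [-0.42,-0.16,0.02]
    - [-0.42,-0.16,0.02]
    - [-0.42,-0.16,0.02]
    - [-0.193,-0.075,0.01]
    - [0,0,0]
    - [0,0,0]
    - [0,0,0]
    - [0,0,0]
    - [0,0,0]
    - [0,0,0]
    - [0,0,0]
    - [0,0,0]
    - [0,0,0]
    - [0,0,0]
    - [0,0,0]
    - [0,0,0]
    - [0,0,0]
  twist: [0,0,0,0,0,0.122,0.18,0.18,0.18,0.18,0.18,0.18,0.18,0.18,0.18,0.18,0.08,0]
  claw: 0.4

```text
time_s: 21.95
tcp_pos: [0.5935, 0.113, 0.2333]
eef_rot: [[-0.978, -0.206, -0.002], [-0.206, 0.978, -0.0], [0.002, -0.0, -1.0]]
wrist_force: [0.8, 0.1, 0.8]
finger_gap: 0.398
```

```bash
python3 look.py 15 0.0375 0.1245 0.093 1.5708; python3 - <<'E'
from h import *
C=w2s(cloud('wrist','w15'))
f=(C[:,2]>0.09)&(C[:,2]<.12)&(C[:,1]>0.09)&(C[:,1]<.15)&(C[:,0]>0)&(C[:,0]<.07)
F=C[f]; print('fin',f.sum(),F.min(0).round(4),F.max(0).round(4))
E
```

```text
t 21.95 tcp [0.5935 0.113  0.2333] stand [0.0346 0.1256 0.2303] gap 0.398 q [ 0.19  0.46  0.28  1.39 -0.   -0.02] F [0.8 0.1 0.8]
total units xyz [-0.043 -0.015  1.83 ] min rows 3.0
cur yaw 1.7786 twist total units 0.001 (alt half turn -3.999 )
fin 648 [0.0207 0.1174 0.0905] [0.0544 0.1308 0.1108]
```

Call:
send_rows:
  xyz:
    - [-0.04,-0.015,0.25]
    - [0,0,0.4]
    - [0,0,0.45]
    - [0,0,0.4]
    - [0,0,0.28]
    - [0,0,0]
  twist: [0,0,0,0,0,0]

```text
time_s: 22.65
tcp_pos: [0.5942, 0.1119, 0.0968]
eef_rot: [[-0.978, -0.207, -0.008], [-0.207, 0.978, -0.002], [0.008, 0.0, -1.0]]
wrist_force: [-0.8, 0.5, -0.7]
finger_gap: 0.399
```

Call:
send_rows:
  xyz:
    - [0,0,0]
    - [0,0,0]
    - [0,0,0]
    - [0,0,0]
    - [0,0,0]
  twist: [0,0,0,0,0]
  claw: 0.0

```text
time_s: 23.15
tcp_pos: [0.5979, 0.1127, 0.1021]
eef_rot: [[-0.978, -0.206, 0.002], [-0.206, 0.978, 0.001], [-0.002, 0.0, -1.0]]
wrist_force: [-1.5, 1.2, 2.0]
finger_gap: 0.15
```

```bash
python3 look.py 16 0.0375 0.084 0.093 1.5708
```

```text
t 23.15 tcp [0.5979 0.1127 0.1021] stand [0.0388 0.1244 0.0991] gap 0.15 q [ 0.19  0.55  0.07  1.09  0.   -0.02] F [-1.5  1.2  2. ]
total units xyz [ 0.018 -0.538  0.081] min rows 1.0
cur yaw 1.7787 twist total units 0.001 (alt half turn -3.999 )
```

View pics/z16.png

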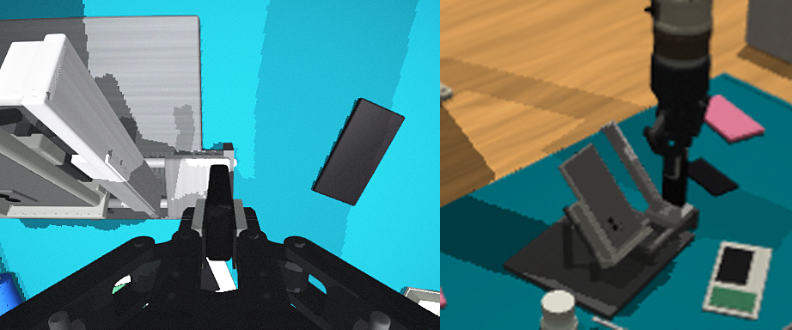

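Call:
send_rows:
  xyz:
    - [0,-0.03,0]
    - [0,-0.06,0]
    - [0,-0.07,0]
    - [0,-0.07,0]
    - [0,-0.07,0]
    - [0,-0.06,0]
    - [0,-0.05,0]
    - [0,-0.03,0]
    - [0,-0.02,0]
    - [0,0,0]
  twist: [0,0,0,0,0,0,0,0,0,0]

```text
time_s: 24.25
tcp_pos: [0.6052, 0.0783, 0.1021]
eef_rot: [[-0.979, -0.206, 0.002], [-0.206, 0.979, 0.0], [-0.002, -0.0, -1.0]]
wrist_force: [-0.4, 0.5, 5.5]
finger_gap: 0.152
```

Call:
send_rows:
  xyz:
    - [0,-0.02,0]
    - [0,-0.02,0]
    - [0,0,0]
  twist: [0,0,0]

```text
time_s: 24.55
tcp_pos: [0.6058, 0.0755, 0.1021]
eef_rot: [[-0.979, -0.206, 0.002], [-0.206, 0.979, 0.0], [-0.002, -0.0, -1.0]]
wrist_force: [-1.0, 0.1, 6.0]
finger_gap: 0.157
```

Call:
send_rows:
  xyz:
    - [0,-0.02,0]
    - [0,-0.02,0]
    - [0,0,0]
  twist: [0,0,0]

```text
time_s: 24.85
tcp_pos: [0.6064, 0.073, 0.1021]
eef_rot: [[-0.979, -0.206, 0.002], [-0.206, 0.979, 0.001], [-0.002, 0.001, -1.0]]
wrist_force: [-0.4, 2.7, 5.7]
finger_gap: 0.152
```

```bash
python3 look.py 17 0.0375 0.084 0.093 1.5708
```

```text
t 24.85 tcp [0.6064 0.073  0.1021] stand [0.0389 0.0838 0.0991] gap 0.152 q [ 0.12  0.55  0.08  1.1   0.   -0.09] F [-0.4  2.7  5.7]
total units xyz [0.019 0.003 0.081] min rows 1.0
cur yaw 1.7785 twist total units 0.001 (alt half turn -3.999 )
```

View pics/z17.png

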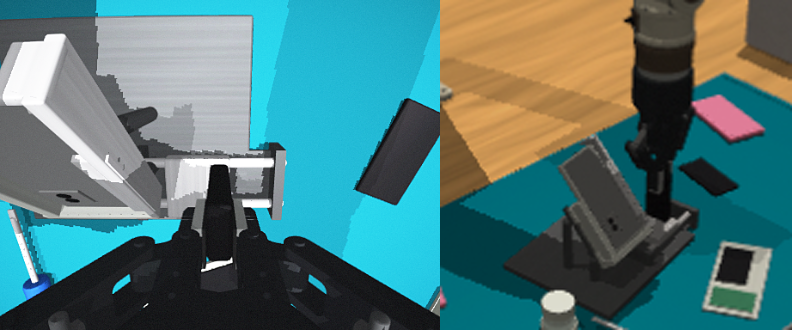

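Call:
send_rows:
  xyz:
    - [0,-0.01,0]
    - [0,0,0]
  twist: [0,0]

```text
time_s: 25.15
tcp_pos: [0.6065, 0.0725, 0.1021]
eef_rot: [[-0.978, -0.207, 0.002], [-0.207, 0.978, 0.002], [-0.002, 0.001, -1.0]]
wrist_force: [-0.4, 2.0, 6.0]
finger_gap: 0.154
```

Call:
send_rows:
  xyz:
    - [0,-0.01,0]
    - [0,0,0]
  twist: [0,0]

```text
time_s: 25.35
tcp_pos: [0.6066, 0.0718, 0.1021]
eef_rot: [[-0.978, -0.206, 0.002], [-0.206, 0.978, 0.002], [-0.002, 0.001, -1.0]]
wrist_force: [-0.3, 3.4, 5.5]
finger_gap: 0.155
```

Call:
send_rows:
  xyz:
    - [0,-0.01,0]
    - [0,0,0]
  twist: [0,0]

```text
time_s: 25.55
tcp_pos: [0.6068, 0.0711, 0.1021]
eef_rot: [[-0.978, -0.206, 0.002], [-0.206, 0.978, 0.002], [-0.002, 0.001, -1.0]]
wrist_force: [-1.5, 4.0, 5.9]
finger_gap: 0.151
```

Call:
send_rows:
  xyz:
    - [0,-0.01,0]
    - [0,0,0]
  twist: [0,0]

```text
time_s: 25.75
tcp_pos: [0.6069, 0.0704, 0.1021]
eef_rot: [[-0.978, -0.206, 0.002], [-0.206, 0.978, 0.002], [-0.002, 0.001, -1.0]]
wrist_force: [-1.0, 2.6, 5.3]
finger_gap: 0.151
```

```bash
python3 look.py 18 0.0375 0.084 0.093 1.5708
```

```text
t 25.75 tcp [0.6069 0.0704 0.1021] stand [0.0389 0.0811 0.0991] gap 0.151 q [ 0.11  0.55  0.08  1.1   0.   -0.09] F [-1.   2.6  5.3]
total units xyz [0.019 0.039 0.081] min rows 1.0
cur yaw 1.7787 twist total units 0.001 (alt half turn -3.999 )
```

Call:
send_rows:
  xyz:
    - [0,-0.01,0]
    - [0,0,0]
  twist: [0,0]

```text
time_s: 26.05
tcp_pos: [0.607, 0.07, 0.1021]
eef_rot: [[-0.978, -0.207, 0.002], [-0.207, 0.978, 0.002], [-0.002, 0.002, -1.0]]
wrist_force: [-1.5, 3.1, 5.7]
finger_gap: 0.154
```

Call:
send_rows:
  xyz:
    - [0,-0.01,0]
    - [0,0,0]
  twist: [0,0]

```text
time_s: 26.25
tcp_pos: [0.607, 0.07, 0.1021]
eef_rot: [[-0.978, -0.207, 0.002], [-0.207, 0.978, 0.003], [-0.002, 0.003, -1.0]]
wrist_force: [-1.2, 5.5, 5.9]
finger_gap: 0.152
```

Call:
send_rows:
  xyz:
    - [0,-0.01,0]
    - [0,0,0]
  twist: [0,0]

```text
time_s: 26.45
tcp_pos: [0.607, 0.0699, 0.1021]
eef_rot: [[-0.978, -0.208, 0.001], [-0.208, 0.978, 0.005], [-0.002, 0.004, -1.0]]
wrist_force: [-1.1, 7.7, 6.1]
finger_gap: 0.152
```

Call:
send_rows:
  xyz:
    - [0,0.015,0]
    - [0,0,0]
    - [0,0,0]
  twist: [0,0,0]

```text
time_s: 26.75
tcp_pos: [0.607, 0.0699, 0.1021]
eef_rot: [[-0.978, -0.207, 0.002], [-0.207, 0.978, 0.003], [-0.002, 0.002, -1.0]]
wrist_force: [-1.8, 4.9, 5.5]
finger_gap: 0.153
```

Call:
send_rows:
  xyz:
    - [0,0,0]
    - [0,0,0]
    - [0,0,0]
    - [0,0,-0.2]
    - [0,0,-0.4]
    - [0,0,-0.5]
    - [0,0,-0.5]
    - [0,0,-0.4]
    - [0,0,0]
  twist: [0,0,0,0,0,0,0,0,0]
  claw: 0.4

```text
time_s: 27.65
tcp_pos: [0.609, 0.0686, 0.2564]
eef_rot: [[-0.979, -0.205, 0.01], [-0.205, 0.979, 0.001], [-0.01, -0.001, -1.0]]
wrist_force: [0.7, -0.1, 0.5]
finger_gap: 0.403
```

```bash
python3 look.py 19 0.0375 0.084 0.093 1.5708;  python3 - <<'E'
from h import *
b=np.radians(50)
RR=np.array([[np.cos(b),0,np.sin(b)],[0,1,0],[-np.sin(b),0,np.cos(b)]])
C=w2s(cloud('wrist','w19')); P=(C-np.array([.045,0,.045]))@RR
F=C[(C[:,2]>0.09)&(C[:,2]<.12)&(C[:,1]>0.06)&(C[:,1]<.15)&(C[:,0]>0.01)&(C[:,0]<.07)]; print('fin',F.min(0).round(4),F.max(0).round(4))
f=(P[:,0]>-.125)&(P[:,0]<-.055)&(abs(P[:,1])<.025)&(abs(P[:,2]-.009)<.012)
Q=P[f]; A=np.c_[Q[:,:2],np.ones(len(Q))]; print(f.sum(),'plane',np.linalg.lstsq(A,Q[:,2],rcond=None)[0],np.median(Q[:,2]))
f=(abs(P[:,2]-.009)<.004)&(P[:,1]>-.06)&(P[:,1]<.02)&(P[:,0]>-.16)&(P[:,0]<-.01); Q=P[f]
print('top x',np.percentile(Q[:,0],[.2,1,3]).round(4))
for a in np.arange(-.13,-.08,.01):
    q=Q[(Q[:,0]>a)&(Q[:,0]<a+.01)]
    if len(q): print(a.round(3),np.percentile(q[:,1],[.5,2]).round(4))
E
```

```text
t 27.65 tcp [0.609  0.0686 0.2564] stand [0.0405 0.0789 0.2534] gap 0.403 q [ 0.11  0.46  0.34  1.44 -0.   -0.09] F [ 0.7 -0.1  0.5]
total units xyz [0.061 0.071 2.138] min rows 4.0
cur yaw 1.7777 twist total units -0.0 (alt half turn 4.0 )
fin [0.0208 0.0737 0.0908] [0.0553 0.0871 0.1108]
2694 plane [-0.00691501 -0.00086578  0.00818557] 0.008759267004576028
top x [-0.1325 -0.1321 -0.1314]
-0.13 [-0.0328 -0.0321]
-0.12 [-0.0329 -0.0317]
-0.11 [-0.0334 -0.0322]
-0.1 [-0.0334 -0.0321]
-0.09 [-0.0438 -0.043 ]
```

View pics/z19.png

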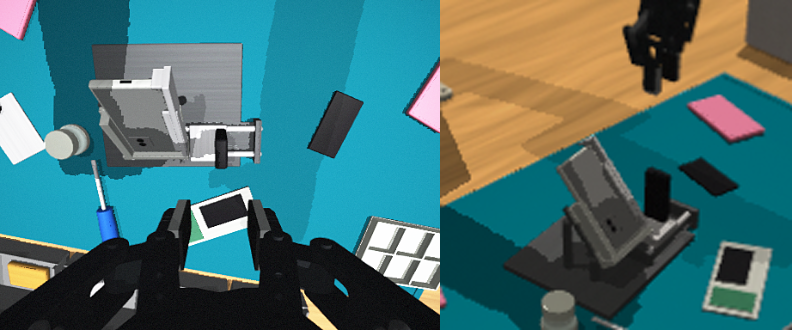

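```bash
python3 -c "
from h import *
print(order.sign_off())"
```

```text
the job is handed in; nothing more can be done
None
```

The handset is back on the rest with its camera side outward and the port end up. The jaw is snug against it, and the job was handed in at about 27.7 s of the 58 s allowed.

**How it was done:** The moves could not tilt the tool, so I could not pinch the handset along the slope. Instead I did this:
- I slid the jaw open about 40 mm.
- I tipped the handset upright with the rear finger, gripped it across its thickness, lifted it and turned it half round about the vertical.
- I stood it in the groove and leaned it back onto the rest with the same finger.
- I pushed the jaw in by its fin until it stopped moving, at about 8 N, then let go.

**Last checks (wrist camera):**

| Check | Measured | Limit |
|---|---|---|
| Lower end (from the top end) | within about 2 mm of the ledge | 5 mm |
| Side to side | within about 1 mm of centre, against the side stop | 5 mm |
| Flatness | within about 0.01 rad of the rest | 0.07 rad |
| Gripper | about 145 mm above the fin, no wrist force beyond noise | touching nothing |

- **Jaw opening:** it could not be read directly. The fin ended about 3.5 mm further in than where it started, and about 1.5 mm inside its stated closed position. That is within the roughly 2 mm calibration error and should meet the 4 mm limit.
- **Other things on the bench:** I did not measure them at the end. In the last pictures, those in view looked undisturbed; the spray can, spool and pry tool were mostly out of frame, but the arm never worked near them.
- **Measurement errors:** the two fixed cameras disagreed by 4 to 6 mm on where the stand was, and the wrist camera settled that to 1–2 mm. The tool position also read a few mm off while the arm was still settling after fast moves.

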